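# Set out the sample tubes by cap colour

### The arm

A 6-joint arm with a two-finger parallel gripper is mounted at the origin on a cart in front of the work surface, level with it; the furniture and walls round the work are solid. World frame = base frame: x ahead of the robot, y to its left, z up, the work surface at z = 0. Lengths are in mm, angles in rad, forces in N, time in s.
With the tool pointing down it reaches from about 275 to 825 mm from the base axis. Payload 5.2 kg.
Tool frame: the origin (TCP) lies at the very end of the fingers, on their centre line; the grasp point (between the pads) lies 19 mm behind it; z points along the fingers, y is the line along which they close (so a half turn about z gives the same grasp; the last joint's range is limited). The gripper opens to 93 mm and grips with 3 to 60 N. Pads are 15 mm wide; open, the fingers measure 128 mm over their backs; the gripper's body (75 mm by 188 mm) begins 65 mm behind the grasp point.
Start: joints at [1.059, 0.259, 1.535, -0, 1.348, -0.203], TCP at [167.132, 523.996, 218.653] pointing down, gripper open.
Joint ranges: [-3.14, 3.14], [-0.91, 2.08], [0.19, 2.58], [-1.22, 4.36], [0.22, 2.71], [-3.12, 3.12]. Speed limits (rad/s): [2.57, 2.57, 3.14, 3.14, 3.14, 3.14].

### API

Orientations are given as [roll, pitch, yaw] about the fixed x, y, z axes, in that order (R = Rz(yaw) Ry(pitch) Rx(roll)).
In Python, from bench import robot gives the robot as it stands. The module is installed in compiled form; this text tells all that it offers. Calls block until the motion is done:
- robot.move_ptp(position, orientation): joint-space move of the TCP to a pose.
- robot.move_linear(position, ori=None, speed=150, f_stop=None): straight line of the TCP; ori=None keeps the orientation; speed is the mean speed in mm/s. With f_stop (N) it stops when the force on the tool has changed by that much, and returns True; else False.
- robot.move_j(angles): joint-space move.
- robot.move_gripper(opening): opening from 0.0 (shut) to 1.0 (fully open); the grip force is fixed at half the most; returns when the fingers have stopped.
- robot.sleep(seconds).
- robot.inverse_kinematics(position, orientation): joint angles nearest the present ones, or None.
- robot.get_image(name): name is "scene" or "side" or "wrist"; returns a dict with "img" (480x640x3 uint8, blue, green, red), "fovy" (degrees; the focal length in pixels is half the picture's height over the tangent of half this angle, whatever the lens; pixels are square), "cx", "cy" (the principal point, pixels), "k1" (the pictures are not rectified: a ray, as slopes to the right and down, at radius r is drawn at 1 + k1 r^2 times it, then the intrinsics apply), "eye" and "orientation" of the camera in the world. Camera axes: x right, y down, z forward; pixel columns grow to the right and rows downward; lengths in mm; the calibration is good to about 2 mm. A picture is of the moment at which its call begins. There is no depth.
A pose or a line that the arm cannot do raises robot.MotionError and nothing moves.
- robot.hand_in(): hands the job in; it is judged then, once.
Readings, each from a call of its own:
- robot.current_t(): time.
- robot.current_qpos(): joint angles.
- robot.current_joint_vel(): joint speeds.
- robot.current_joint_efforts(): joint torques, N m.
- robot.current_tcp_pos(): TCP position.
- robot.current_eef_rot(): TCP orientation.
- robot.current_contact_force(): force on the tool from outside, world axes, zero at the start.
- robot.current_ft_torque(): the same for the moment, N m.
- robot.current_gripper_width(): opening from 0.0 (shut) to 1.0 (fully open).
- robot.current_finger_force(): force on a finger pad.
Only numpy, scipy, OpenCV 4.12 (cv2) and the standard library are available. Lean on these libraries where they do the work, as an engineer would, in place of code of your own. Each camera call takes 0.05 s, during which the arm holds its last target. There are 200 camera calls.

### The job

Set out the three screw-cap sample tubes for the microscope session: stand each tube in the tube stand whose cup has the colour of its cap, first the white-capped blank, then the orange one, and the blue one last. Keep the tubes upright throughout and leave the two squat bottles standing where they are, even though their caps have the same colours.

Things in the scene. Friction and masses are not known exactly. Their poses are not given: they have to be found in the camera images.
- tube_white: Loose self-standing screw-cap sample tube whose cap is white, with a beige body, upright; round, 113 mm high: body 28.6 mm diameter up to 99 mm, cap 32.4 mm diameter above that; about 40 g; rigid, can be gripped by the cap (from above, at about 106 mm) or round the body. Origin: centre of its underside; z up along the tube.
- tube_orange: Loose self-standing screw-cap sample tube whose cap is orange, with a pale grey body, upright; round, 113 mm high: body 28.6 mm diameter up to 99 mm, cap 32.4 mm diameter above that; about 40 g; rigid, can be gripped by the cap (from above, at about 106 mm) or round the body. Origin: centre of its underside; z up along the tube.
- tube_blue: Loose self-standing screw-cap sample tube whose cap is blue, with a salmon-red body, upright; round, 113 mm high: body 28.6 mm diameter up to 99 mm, cap 32.4 mm diameter above that; about 40 g; rigid, can be gripped by the cap (from above, at about 106 mm) or round the body. Origin: centre of its underside; z up along the tube.
- stand_white: Fixed round tube stand: dark metal foot of 72 mm diameter, on it an open cup coloured white, 60 mm outside and 50 mm inside diameter, its flat floor 10 mm and its rim 22 mm above the desk. Empty at the start; takes one tube standing loosely on the floor. Origin: centre of its underside on the desk; z up.
- stand_orange: Fixed round tube stand: dark metal foot of 72 mm diameter, on it an open cup coloured orange, 60 mm outside and 50 mm inside diameter, its flat floor 10 mm and its rim 22 mm above the desk. Empty at the start; takes one tube standing loosely on the floor. Origin: centre of its underside on the desk; z up.
- stand_blue: Fixed round tube stand: dark metal foot of 72 mm diameter, on it an open cup coloured blue, 60 mm outside and 50 mm inside diameter, its flat floor 10 mm and its rim 22 mm above the desk. Empty at the start; takes one tube standing loosely on the floor. Origin: centre of its underside on the desk; z up.
- bottle_blue: Loose squat screw-cap bottle, 56 mm diameter, 107 mm high, salmon-red with a blue cap; not a tube, to be left alone. Origin: centre of its underside; z up.
- bottle_orange: Loose squat screw-cap bottle, 52 mm diameter, 101 mm high, pale grey with an orange cap; not a tube, to be left alone. Origin: centre of its underside; z up.

How it is judged:
By the outcome, as a careful person would: the job done as asked, in the order asked, and still so for the second after the job is handed in, with the robot touching nothing.
It also fails if it takes over 106 s, if anything falls off the work surface, if the arm or the gripper's body presses on something with over 40 N, if the wrist force passes 120 N, or if a joint passes its speed limit or range.

## Working session

There is one attempt and no reset: what is moved stays moved. The work goes in short steps, each a Python script; the robot and the scene stay as the last script left them, time stands still between calls to the robot, and variables do not carry over. Pictures are saved under pics/ and viewed, at most 14 in all, crops included, and the job is handed in when it is done.

```bash
mkdir -p pics; python3 - <<'E'
from bench import robot
import cv2
for n in("scene","side","wrist"):
    d=robot.get_image(n); cv2.imwrite(f"pics/{n}0.png",d["img"]); print(n,{k:v for k,v in d.items() if k!="img"})
print(robot.current_eef_rot(),robot.current_t())
E
```

```text
scene {'fovy': 49.565095453736824, 'cx': 315.9039114929715, 'cy': 240.28286995434252, 'k1': -0.04432609136342658, 'eye': array([ -98.73489254, -681.2194358 ,  917.09296917]), 'orientation': array([-2.38329121,  0.00895587, -0.7566137 ])}
side {'fovy': 42.24630250411883, 'cx': 311.38878514293964, 'cy': 242.99629077190863, 'k1': -0.0859822395646661, 'eye': array([  512.16095697, -1208.55282008,  1034.33763974]), 'orientation': array([-2.28135749, -0.00433972,  0.01380651])}
wrist {'fovy': 58.92126679419428, 'cx': 319.06661379586126, 'cy': 239.58809861947165, 'k1': 0.0005090702097071645, 'eye': array([ 88.19034224, 549.24101653, 382.52789675]), 'orientation': array([2.84506596e+00, 1.43193963e-03, 1.26259542e+00])}
[-3.14026727e+00 -2.58223277e-04  2.83277358e+00] 0.15
```

View pics/scene0.png

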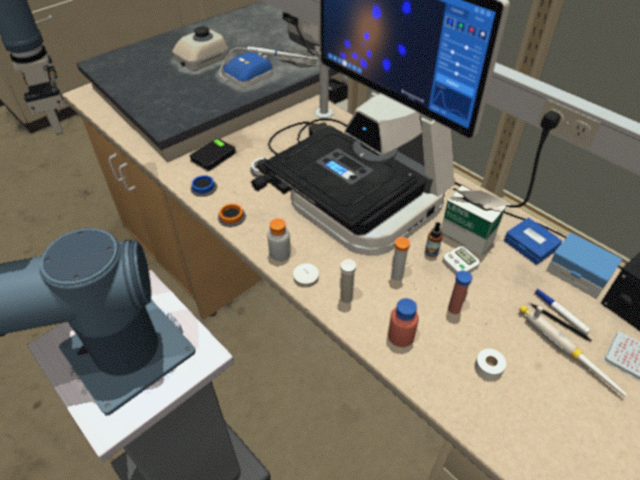

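View pics/side0.png

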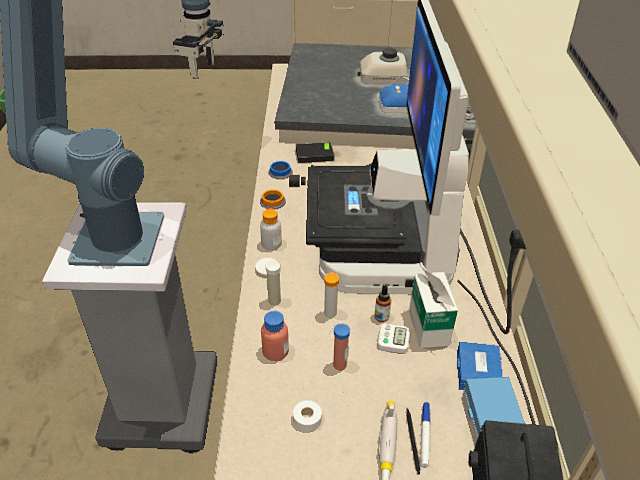

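```bash
python3 - <<'E'
import cv2,numpy as np
a=cv2.imread("pics/scene0.png")[160:390,180:520]; b=cv2.imread("pics/side0.png")[150:440,240:440]
cv2.imwrite("pics/c1.png",cv2.resize(a,None,fx=2.35,fy=2.35,interpolation=cv2.INTER_CUBIC))
cv2.imwrite("pics/c2.png",cv2.resize(b,None,fx=2,fy=2,interpolation=cv2.INTER_CUBIC))
E
```

```text
(no output)
```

View pics/c1.png

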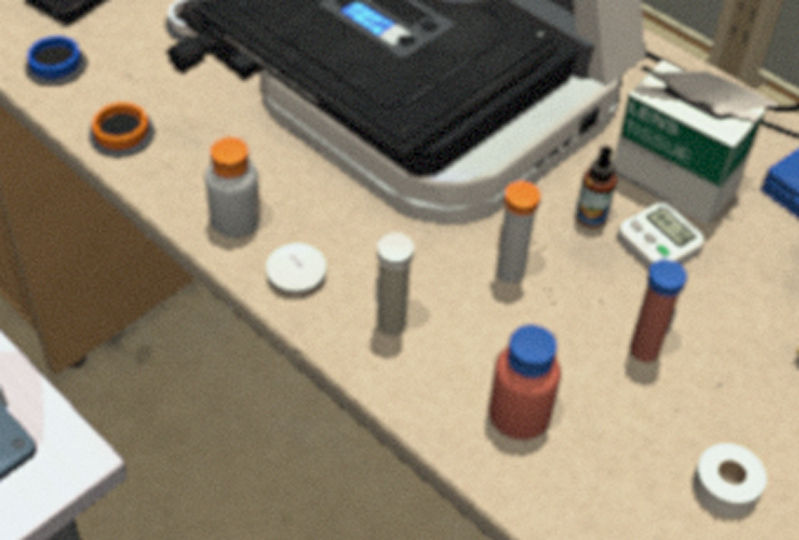

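View pics/c2.png

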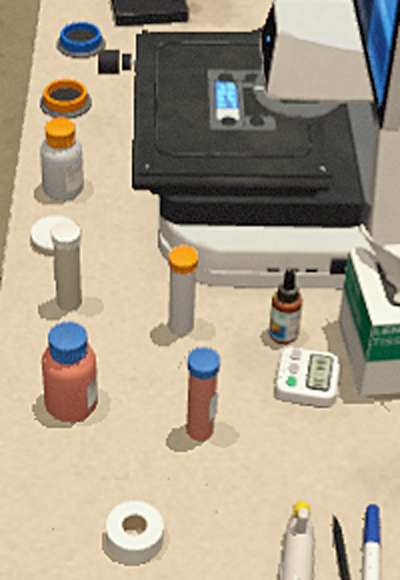

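View pics/wrist0.png

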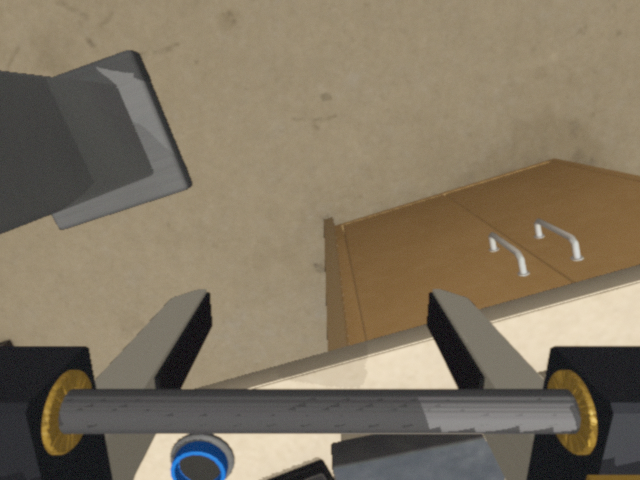

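```bash
cat > h.py <<'E'
import numpy as np, cv2
from scipy.spatial.transform import Rotation as R
from bench import robot
def cam(n):
    d=robot.get_image(n); f=240/np.tan(np.radians(d["fovy"]/2))
    d["f"]=f; d["R"]=R.from_euler("xyz",d["orientation"]).as_matrix(); return d
def px2w(d,u,v,z):
    x=np.array([(u-d["cx"])/d["f"],(v-d["cy"])/d["f"]]); s=x.copy()
    for _ in range(20): s=x/(1+d["k1"]*(s@s))
    r=d["R"]@np.array([*s,1]); return (d["eye"]+r*(z-d["eye"][2])/r[2])[:2].round(1)
E
python3 - <<'E'
from h import *
sc=cam("scene");sd=cam("side")
for n,z,a,b in [("W",113,(348,266),(273.5,267)),("O",113,(402,243),(331,279)),("B",113,(463,278),(342,330)),
 ("sO",22,(231.5,213),(273,197)),("sB",22,(203,184),(280.5,169)),("bB",107,(406,307),(273.5,319)),("bO",101,(278,225),(270,216)),("disc",12,(306,273),(266,267)),("tape",20,(491,361),(307,412))]:
    print(n,px2w(sc,*a,z),px2w(sd,*b,z))
E
```

```text
W [ 416.5 -220. ] [ 420.  -219.5]
O [ 545.  -254.5] [ 544.8 -254.8]
B [ 559.4 -400.9] [ 565.  -398.1]
sO [389.6 155.7] [392.7 158.7]
sB [402.4 298.6] [406.1 295.5]
bB [ 426.4 -365.6] [ 428.5 -366.1]
bO [397.9 -21.5] [399.4 -25.4]
disc [ 397.7 -110.9] [ 391.8 -111.5]
tape [ 502.5 -531. ] [ 498.7 -525.2]
```

```bash
python3 - <<'E'
from h import *
pi=np.pi
for i,(p,y) in enumerate([((380,100,420),-pi/2),((400,0,420),pi/2)]):
    robot.move_ptp(p,[pi,0,y]); d=cam("wrist"); cv2.imwrite(f"pics/w{i}.png",d["img"]); print(d["eye"],d["orientation"],robot.current_t(),robot.current_qpos().round(2))
a=[cv2.resize(cv2.imread(f"pics/w{i}.png"),(400,300)) for i in (0,1)]
s=[cv2.resize(cam(n)["img"],(400,300)) for n in("scene","side")]
cv2.imwrite("pics/m.png",np.vstack([np.hstack(a),np.hstack(s)]))
E
```

```text
[379.33162659  18.73314178 584.45652239] [ 2.84349364e+00 -9.14475486e-04 -3.14020612e+00] 3.0917 [-0.03 -0.1   1.45  0.    1.79  3.11]
[399.27688284  82.56170962 584.59507406] [2.84437221e+00 6.70798052e-04 3.99580977e-04] 5.9917 [-0.28 -0.08  1.44 -0.    1.79 -0.28]
```

View pics/m.png

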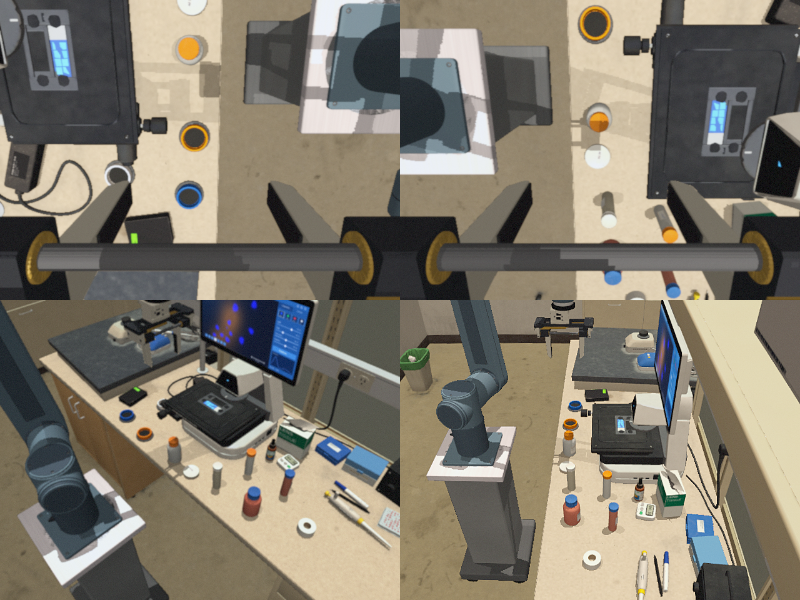

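```bash
python3 - <<'E'
from h import *
a=cv2.imread("pics/w0.png"); cv2.imwrite("pics/c3.png",cv2.resize(a[160:420,0:360],None,fx=2.2,fy=2.2))
robot.get_image
d=dict(eye=np.array([379.33,18.73,584.46]),R=R.from_euler("xyz",[2.84349,-.00091,-3.14021]).as_matrix(),cx=319.067,cy=239.588,k1=.0005,f=240/np.tan(np.radians(58.92127/2)))
for n,u,v,z in [("sW",237,350,22),("sO",387,274/1.25,22),("sOb",387,219,22),("sB",378,313,22),("stage corner",268,228,90),("knob",334,200,60),("bO",302,77,101)]: print(n,px2w(d,u,v,z))
E
```

```text
sW [501.8 365.5]
sO [285.9 162.3]
sOb [285.9 162.1]
sB [292.2 303.8]
stage corner [440.3 156.1]
knob [360.  127.9]
bO [397.1 -13.9]
```

View pics/c3.png

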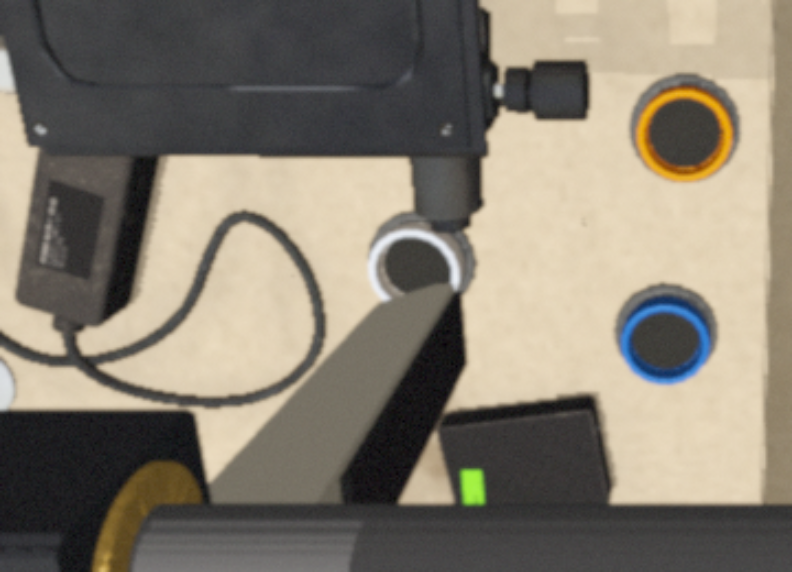

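```bash
python3 - <<'E'
from h import *
d=dict(eye=np.array([379.33,18.73,584.46]),R=R.from_euler("xyz",[2.84349,-.00091,-3.14021]).as_matrix(),cx=319.067,cy=239.588,k1=.0005,f=240/np.tan(np.radians(58.92127/2)))
for n,u,v,z in [("sW",188.6,280.5,22),("sO",311.4,219.5,22),("sB",302.3,314.5,22)]: print(n,px2w(d,u,v,z))
x,y=px2w(d,188.6,280.5,22)
pi=np.pi; im=[]
for p,yw in [((x,y+40,300),pi/2),((x-80,y,300),pi)]:
    try:
        robot.move_ptp(p,[pi,0,yw]); d=cam("wrist"); im.append(d["img"]);print(d["eye"],d["orientation"],robot.current_t(),robot.current_qpos().round(2))
    except robot.MotionError as e: print(e)
for i,a in enumerate(im): cv2.imwrite(f"pics/v{i}.png",a)
cv2.imwrite("pics/m2.png",np.vstack([a[:400] for a in im])[:, 60:600] if len(im)==1 else np.hstack([cv2.resize(a[:,100:540],(396,432)) for a in im]))
E
```

```text
sW [564.6 252.8]
sO [389.1 162.9]
sB [403.  306.3]
[564.05949698 374.30636314 465.61099076] [ 2.84417084e+00 -7.98838730e-04 -3.70845588e-04] 7.4833 [ 0.3   0.38  1.17 -0.    1.59  0.3 ]
[402.0177954  253.10357411 464.90645754] [ 2.84390009e+00 -5.89089986e-04  1.56981605e+00] 8.9583 [ 0.28  0.21  1.4  -0.    1.53 -1.29]
```

View pics/m2.png

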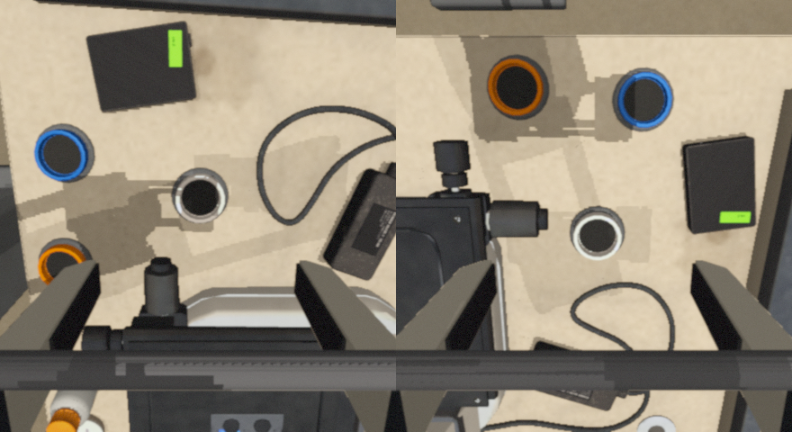

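```bash
cat >> h.py <<'E'
def mk(eye,ori): return dict(eye=np.array(eye),R=R.from_euler("xyz",ori).as_matrix(),cx=319.067,cy=239.588,k1=.0005,f=240/np.tan(np.radians(58.92127/2)))
V0=mk([564.059,374.306,465.611],[2.84417,-.0008,-.00037]); V1=mk([402.018,253.104,464.906],[2.8439,-.00059,1.569816])
def tri(a,b,*pp):
    A=[];B=[]
    for d,(u,v) in zip((a,b),pp):
        r=d["R"]@np.array([(u-d["cx"])/d["f"],(v-d["cy"])/d["f"],1]); r/=np.linalg.norm(r); M=np.eye(3)-np.outer(r,r); A.append(M);B.append(M@d["eye"])
    return np.linalg.lstsq(np.vstack(A),np.hstack(B),rcond=None)[0].round(1)
E
python3 - <<'E'
from h import *
print("knob tip",tri(V0,V1,(277.8,291),(267.8,243.3)))
print("stage corner",tri(V0,V1,(244,366),(201,219)))
print("sW tri",tri(V0,V1,(322.2,217.8),(323.3,260)))
for n,d,u,v in [("sW",V0,322.2,217.8),("sW",V1,323.3,260),("sB",V0,170,170),("sB",V1,374.4,110),("sO",V1,234.4,96.7)]: print(n,px2w(d,u,v,22))
E
```

```text
knob tip [523.5 204.3  81.7]
stage corner [492.2 151.5 123.3]
sW tri [568.  258.2   3.9]
sW [567.7 262.8]
sW [561.5 257.9]
sB [409.4 314.1]
sB [402.8 308.5]
sO [390.1 169.7]
```

```bash
cat >> h.py <<'E'
HUE={"blue":(100,125),"orange":(5,20)}
def ring(img,c,mina=60):
    """centres of the outer ellipses of saturated blobs of that colour"""
    h=cv2.cvtColor(img,cv2.COLOR_BGR2HSV); m=cv2.inRange(h,(HUE[c][0],120,60),(HUE[c][1],255,255))
    out=[]
    for k in cv2.findContours(m,cv2.RETR_EXTERNAL,cv2.CHAIN_APPROX_NONE)[0]:
        if len(k)>20:
            (u,v),(a,b),_=cv2.fitEllipse(cv2.convexHull(k)); out.append((round(u,1),round(v,1),round(a,1),round(b,1)))
    return out
E
python3 - <<'E'
from h import *
for n,D,f in [("V0",V0,"v0"),("V1",V1,"v1"),("w0",mk([379.33,18.73,584.46],[2.84349,-.00091,-3.14021]),"w0"),("scene",cam("scene"),"scene0"),("side",cam("side"),"side0")]:
    im=cv2.imread(f"pics/{f}.png")
    for c in HUE:
        for e in ring(im,c): 
            if e[2]>8 and e[3]<90: print(n,c,e,px2w(D,e[0],e[1],22))
E
```

```text
V0 blue (167.7, 171.6, 55.4, 60.4) [406.9 312.4]
V0 orange (613.0, 477.0, 8.3, 59.2) [951.7 -89.2]
V0 orange (169.4, 471.4, 32.1, 40.5) [368.1 -79.3]
V0 orange (168.2, 295.3, 48.7, 54.3) [392.8 172.2]
V1 blue (32.5, 338.9, 33.5, 63.3) [659.4 -83.3]
V1 blue (376.1, 110.6, 59.1, 62.2) [403.4 310.3]
V1 orange (613.1, 477.0, 8.3, 59.0) [865.2 639.9]
V1 orange (5.1, 105.3, 43.8, 54.7) [398.  -58.5]
V1 orange (232.2, 96.5, 60.7, 65.0) [389.9 167.5]
w0 blue (302.1, 314.1, 38.9, 40.1) [403.3 305.7]
w0 blue (96.4, 88.0, 29.9, 81.0) [656.6  -5.9]
w0 orange (612.7, 477.3, 12.4, 54.9) [-113.2  607. ]
w0 orange (310.8, 220.5, 43.4, 44.1) [389.9 164.3]
w0 orange (301.5, 77.4, 33.3, 35.6) [400.6 -18.7]
scene blue (405.9, 309.0, 19.1, 20.5) [ 477.4 -335.6]
scene blue (463.2, 277.5, 13.7, 15.3) [ 635.4 -368.7]
scene blue (202.6, 184.2, 17.3, 21.7) [401.2 298.7]
scene blue (336.1, 167.4, 9.2, 24.0) [705.9 102.3]
scene blue (386.5, 64.6, 11.4, 17.3) [1239.5  386.9]
scene blue (247.4, 66.1, 26.4, 46.5) [882.5 720.4]
scene blue (336.2, 56.1, 12.6, 19.8) [1156.8  554.1]
scene blue (401.8, 49.3, 11.3, 19.3
[... 279 characters left out ...]
-391.8]
scene orange (401.7, 243.9, 14.4, 15.4) [ 615.1 -207.6]
scene orange (435.0, 236.6, 9.2, 13.4) [ 690.8 -247.2]
scene orange (277.5, 226.5, 16.2, 17.7) [441.7  39.3]
scene orange (230.7, 213.1, 20.3, 24.1) [387.9 156.8]Traceback (most recent call last):
  File "<stdin>", line 5, in <module>
  File "h.py", line 25, in ring
    (u,v),(a,b),_=cv2.fitEllipse(cv2.convexHull(k)); out.append((round(u,1),round(v,1),round(a,1),round(b,1)))
                  ~~~~~~~~~~~~~~^^^^^^^^^^^^^^^^^^^
cv2.error: OpenCV(4.12.0) /io/opencv/modules/imgproc/src/shapedescr.cpp:361: error: (-201:Incorrect size of input array) There should be at least 5 points to fit the ellipse in function 'fitEllipseNoDirect'
```

```bash
python3 - <<'E'
from h import *
D=mk([399.277,82.562,584.595],[2.84437,.00067,.0004])
print("W",px2w(D,334,340,113),"O",px2w(D,430,379,113),"bO",px2w(D,318,195,101),"sO",px2w(D,312,37,22))
p=np.array([418.,-220,250]); pi=np.pi
for i,(q,y) in enumerate([((418,-200,230),pi/2),((418,-240,230),-pi/2)]):
    robot.move_ptp(q,[pi,0,y]); d=cam("wrist"); print(d["eye"],d["orientation"],robot.current_tcp_pos(),robot.current_eef_rot(),robot.current_t(),robot.current_qpos()[5]); cv2.imwrite(f"pics/t{i}.png",d["img"])
cv2.imwrite("pics/m3.png",np.hstack([cv2.resize(cv2.imread(f"pics/t{i}.png"),(400,300)) for i in (0,1)]))
E
```

```text
W [ 417.8 -193.3] O [ 542.2 -249.9] bO [397.8 -11.8] sO [390.3 166.2]
[ 417.53103209 -116.95551326  394.78711829] [2.84439479e+00 1.88143046e-04 2.05421471e-03] [ 418.52589178 -199.32940839  230.21411164] [3.14109122e+00 2.68954343e-05 1.57258426e+00] 10.8 -0.6879328127396491
[ 417.3465786  -321.37292782  394.58996888] [ 2.84357496e+00 -6.81219663e-04 -3.14045258e+00] [ 418.02807157 -239.94666156  229.99581811] [-3.14157731e+00 -3.26676720e-06 -1.57037746e+00] 13.45 2.388134883328045
```

View pics/m3.png

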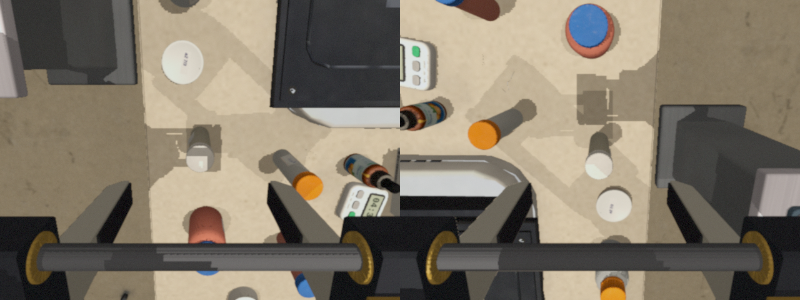

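```bash
python3 - <<'E'
from h import *
D=[mk([417.531,-116.956,394.787],[2.844395,.000188,.002054]),mk([417.347,-321.373,394.59],[2.843575,-.00068,-3.140453])]
I=[cv2.imread(f"pics/t{i}.png") for i in(0,1)]
for d,im in zip(D,I):
    for e in ring(im,"orange"):
        if e[2]>20: print("orange",e,px2w(d,e[0],e[1],113))
W=[]
for d,im in zip(D,I):
    h=cv2.cvtColor(im,cv2.COLOR_BGR2HSV); m=cv2.inRange(h,(0,0,150),(180,45,255)); m[:, :280]=0; m[:,360:]=0; m[:210]=0; m[300:]=0
    m=cv2.morphologyEx(m,cv2.MORPH_OPEN,np.ones((5,5)))
    k=max(cv2.findContours(m,0,1)[0],key=cv2.contourArea); e=cv2.minEnclosingCircle(k); W.append(e[0]); print("W",e,cv2.boundingRect(k),px2w(d,*e[0],113))
print("W tri",tri(*D,*W)); 
print("O tri",tri(*D,(497.6,297.6),(134.4,214.4)))
E
```

```text
Traceback (most recent call last):
  File "h.py", line 25, in ring
    (u,v),(a,b),_=cv2.fitEllipse(cv2.convexHull(k)); out.append((round(u,1),round(v,1),round(a,1),round(b,1)))
                  ~~~~~~~~~~~~~~^^^^^^^^^^^^^^^^^^^
cv2.error: OpenCV(4.12.0) /io/opencv/modules/imgproc/src/shapedescr.cpp:361: error: (-201:Incorrect size of input array) There should be at least 5 points to fit the ellipse in function 'fitEllipseNoDirect'
```

```bash
sed -i 's/if len(k)>20:/if len(k)>20 and len(cv2.convexHull(k))>4:/' h.py; python3 - <<'E'
from h import *
D=[mk([417.531,-116.956,394.787],[2.844395,.000188,.002054]),mk([417.347,-321.373,394.59],[2.843575,-.00068,-3.140453])]
I=[cv2.imread(f"pics/t{i}.png") for i in(0,1)]
for d,im in zip(D,I):
    for e in ring(im,"orange"):
        if e[2]>20: print("orange",e,px2w(d,e[0],e[1],113))
W=[]
for d,im in zip(D,I):
    h=cv2.cvtColor(im,cv2.COLOR_BGR2HSV); m=cv2.inRange(h,(0,0,150),(180,45,255)); m[:, :280]=0; m[:,360:]=0; m[:210]=0; m[300:]=0
    m=cv2.morphologyEx(m,cv2.MORPH_OPEN,np.ones((5,5)))
    k=max(cv2.findContours(m,0,1)[0],key=cv2.contourArea); e=cv2.minEnclosingCircle(k); W.append(e[0]); print("W",e,cv2.boundingRect(k),px2w(d,*e[0],113))
print("W tri",tri(*D,*W)); 
print("O tri",tri(*D,(497.6,297.6),(134.4,214.4)))
E
```

```text
orange (572.2, 412.1, 46.3, 90.1) [ 618.4 -345.7]
orange (65.9, 412.3, 46.3, 89.9) [ 217.4 -346.8]
orange (330.6, 372.0, 59.9, 85.2) [ 426.7 -309.4]
orange (492.3, 296.7, 43.2, 49.0) [ 543.  -246.2]
orange (599.8, 281.1, 35.3, 41.5) [ 618.4 -233.9]
orange (340.0, 468.3, 42.5, 54.0) [399.4 -36.2]
orange (572.3, 412.2, 46.2, 90.1) [216.3 -92. ]
orange (65.8, 412.2, 46.2, 89.8) [617.4 -91.8]
orange (134.5, 214.9, 47.2, 52.3) [ 542.7 -252.3]
orange (18.4, 188.4, 38.0, 46.6) [ 618.  -270.5]
orange (49.9, 178.9, 25.2, 31.6) [ 595.8 -276.9]
orange (303.5, 48.6, 76.6, 86.9) [ 426.7 -356.6]
orange (128.3, 12.1, 35.4, 70.2) [ 530.7 -376.4]
W ((314.6842346191406, 260.23565673828125), 20.114879608154297) (297, 249, 36, 27) [ 414.6 -218.5]
W ((317.7056884765625, 265.3719177246094), 22.99382972717285) (295, 245, 46, 43) [ 418.  -215.8]
W tri [ 416.3 -217.2  116.7]
O tri [ 548.7 -250.4  104.6]
```

```bash
cat >> h.py <<'E'
pi=np.pi
def grab(x,y,yaw=pi/2):
    robot.move_ptp((x,y,150),[pi,0,yaw]); robot.move_gripper(1.0)
    robot.move_linear((x,y,87),speed=100); robot.move_gripper(0.0)
    print("grip",robot.current_gripper_width()*93,robot.current_finger_force(),robot.current_tcp_pos())
    robot.move_linear((x,y,290),speed=180)
    print("lift",robot.current_finger_force(),robot.current_t())
E
python3 - <<'E'
from h import *
grab(418,-217.5)
robot.move_ptp((400,150,290),[pi,0,pi/2])
robot.move_ptp((566,258,220),[pi,0,pi/2])
robot.move_linear((566,258,150),speed=120)
print(robot.current_t(),robot.current_tcp_pos())
d=cam("wrist"); print(d["eye"],d["orientation"]); np.savez("z0",eye=d["eye"],ori=d["orientation"])
cv2.imwrite("pics/p0.png",d["img"])
s=[cam(n)["img"] for n in("scene","side")]
cv2.imwrite("pics/m4.png",np.hstack([cv2.resize(d["img"],(480,360)),cv2.resize(s[1][100:280,220:380],None,fx=2,fy=2)]))
E
```

```text
grip 31.543868129654992 29.99996691942215 [ 418.00281162 -217.49635522   86.97839826]
lift 29.99997854232788 19.3333
22.2917 [566.4517605  257.959312   151.24677936]
[565.44966898 340.38100393 315.85769033] [ 2.84480131e+00 -1.12631154e-03  3.84809852e-04]
```

View pics/m4.png

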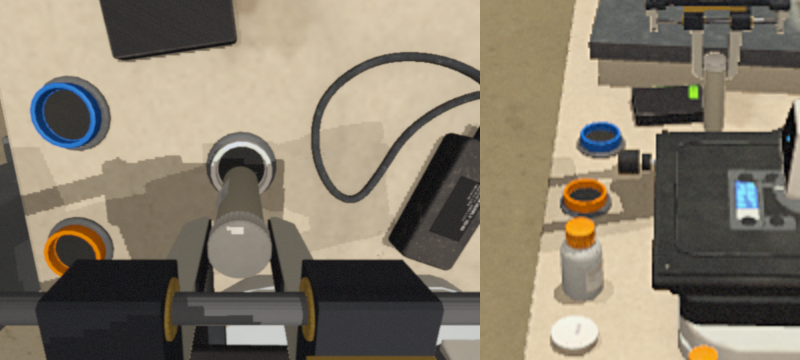

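```bash
python3 - <<'E'
from h import *
z=np.load("z0.npz"); D=mk(z["eye"],z["ori"]); im=cv2.imread("pics/p0.png")
def proj(D,P):
    c=D["R"].T@(np.array(P)-D["eye"]); s=c[:2]/c[2]; s=s*(1+D["k1"]*(s@s)); return s*D["f"]+[D["cx"],D["cy"]]
def circ(x,y,r,zz): return np.array([proj(D,(x+r*np.cos(t),y+r*np.sin(t),zz)) for t in np.linspace(0,2*pi,60)],np.float32)
g=cv2.cvtColor(im,cv2.COLOR_BGR2HSV)
m=cv2.inRange(g,(0,0,165),(180,40,255)); m[:165]=0; m[275:]=0; m[:,:270]=0; m[:,375:]=0
print("white bbox",cv2.boundingRect(max(cv2.findContours(m,0,1)[0],key=cv2.contourArea)))
# model overlay: cup at guess, tube cap top & bottom at tcp
for x,y,r,zz,c in [(566,258,30,22,(0,255,0)),(566,258,25,22,(0,255,255)),(566.4,258,16.2,177.2,(0,0,255)),(566.4,258,14.3,64.2,(255,0,255))]:
    cv2.polylines(im,[np.round(circ(x,y,r,zz)).astype(int)],True,c,1)
cv2.imwrite("pics/ov.png",cv2.resize(im[150:390,220:460],(720,720))[:600])
E
```

```text
white bbox (282, 188, 79, 34)
```

View pics/ov.png

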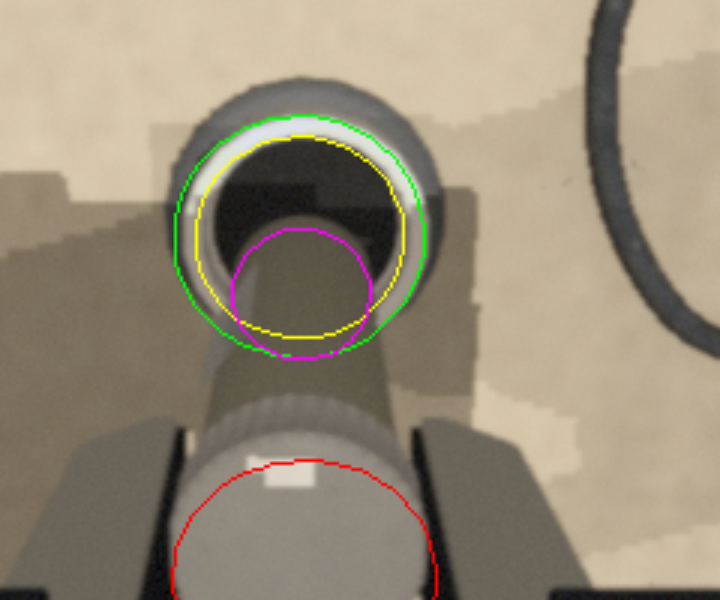

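```bash
cat >> h.py <<'E'
def place(x,y,yaw=pi/2):
    robot.move_linear((x,y,106),speed=60)
    print("stop",robot.move_linear((x,y,96.5),speed=20,f_stop=5),robot.current_tcp_pos())
    robot.move_gripper(0.65); robot.move_linear((x,y,290),speed=200); print(robot.current_t())
def shot(fn,crops):
    """crops: (camera,u0,v0,u1,v1) -> one row 300 px high"""
    o=[]
    for n,a,b,c,d in crops:
        i=cam(n)["img"][b:d,a:c]; o.append(cv2.resize(i,(int((c-a)*300/(d-b)),300)))
    cv2.imwrite(fn,np.hstack(o))
E
python3 - <<'E'
from h import *
place(567,255.5)
shot("pics/m5.png",[("wrist",0,0,640,480),("side",220,100,420,300)])
E
```

```text
stop True [567.01132705 255.52532549  96.96877434]
25.6
```

View pics/m5.png

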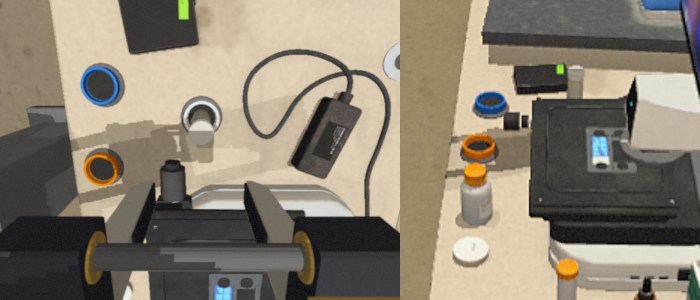

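```bash
python3 - <<'E'
from h import *
T=mk([417.531,-116.956,394.787],[2.844395,.000188,.002054])
print("stage corner",px2w(T,440,168,123))
sc,sd=cam("scene"),cam("side")
for z in(60,80,100): print(z,px2w(sc,437,226,z),px2w(sd,384,288,z))
robot.move_gripper(0.62)
robot.move_ptp((400,150,290),[pi,0,pi])
robot.move_ptp((543.5,-249.5,240),[pi,0,pi])
d=cam("wrist");cv2.imwrite("pics/o0.png",d["img"])
for e in ring(d["img"],"orange")+ring(d["img"],"blue"):
    if 25<e[3]<80: print(e,px2w(d,e[0],e[1],113))
print(robot.current_t())
E
```

```text
stage corner [ 494.5 -152.4]
60 [ 688.1 -247.7] [ 664.3 -226.6]
80 [ 669.7 -257.8] [ 661.1 -246.8]
100 [ 651.4 -268. ] [ 658.  -266.9]
(306.2, 333.8, 32.9, 34.4) [ 626.5 -257.3]
(315.3, 230.8, 44.1, 46.5) [ 543.9 -250.2]
(148.0, 233.6, 34.0, 76.8) [ 546.2 -369.9]
(645.9, 16.4, 27.7, 43.8) [405.6 -45.5]
(119.4, 254.0, 42.3, 47.7) [ 561.6 -392.5]
(148.3, 57.5, 58.7, 71.8) [ 429.7 -356.2]
29.2417
```

View pics/o0.png

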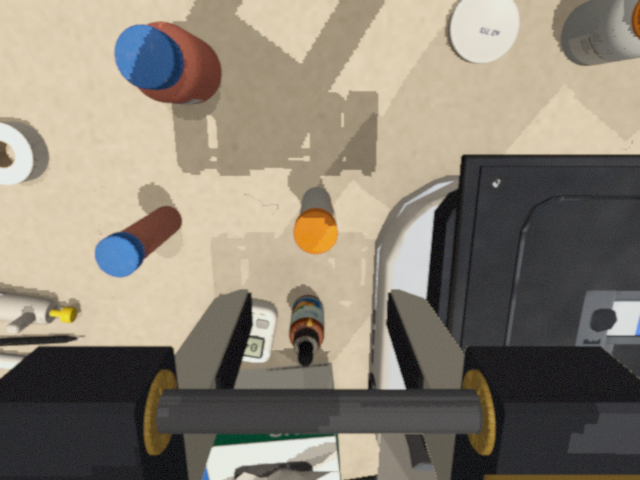

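```bash
sed -i 's/robot.move_gripper(1.0)/robot.move_gripper(0.7)/' h.py; python3 - <<'E'
from h import *
grab(545,-250.5,pi)
robot.move_ptp((420,-100,290),[pi,0,pi])
robot.move_ptp((393,167,220),[pi,0,pi])
robot.move_linear((393,167,150),speed=120)
d=cam("wrist"); P=robot.current_tcp_pos(); print(robot.current_t(),P)
def proj(D,P):
    c=D["R"].T@(np.array(P)-D["eye"]); s=c[:2]/c[2]; return s*D["f"]+[D["cx"],D["cy"]]
im=d["img"].copy()
print(ring(im,"orange"))
for x,y,r,zz,c in [(393,167,30,22,(0,255,0)),(P[0],P[1],14.3,P[2]-87,(255,0,255)),(P[0],P[1],16.2,P[2]+26,(0,0,255))]:
    cv2.polylines(im,[np.round([proj(d,(x+r*np.cos(t),y+r*np.sin(t),zz)) for t in np.linspace(0,2*pi,60)]).astype(int)],True,c,1)
cv2.imwrite("pics/ov2.png",cv2.resize(im[150:390,180:500],(800,600)))
E
```

```text
grip 31.875375666947363 30.00025302171707 [ 545.10289305 -250.55119309   87.19119737]
lift 29.99998927116394 32.7917
35.45 [393.9037852  166.79118386 150.83230539]
[(490.1, 477.1, 7.2, 196.1), (409.3, 413.0, 20.5, 89.6), (228.6, 413.1, 20.8, 88.6), (318.9, 335.5, 87.7, 88.9), (-3.1, 270.9, 68.4, 96.0), (318.0, 222.3, 82.8, 83.4), (571.0, 137.3, 5.3, 164.4), (463.7, 135.2, 9.3, 38.4)]
```

View pics/ov2.png

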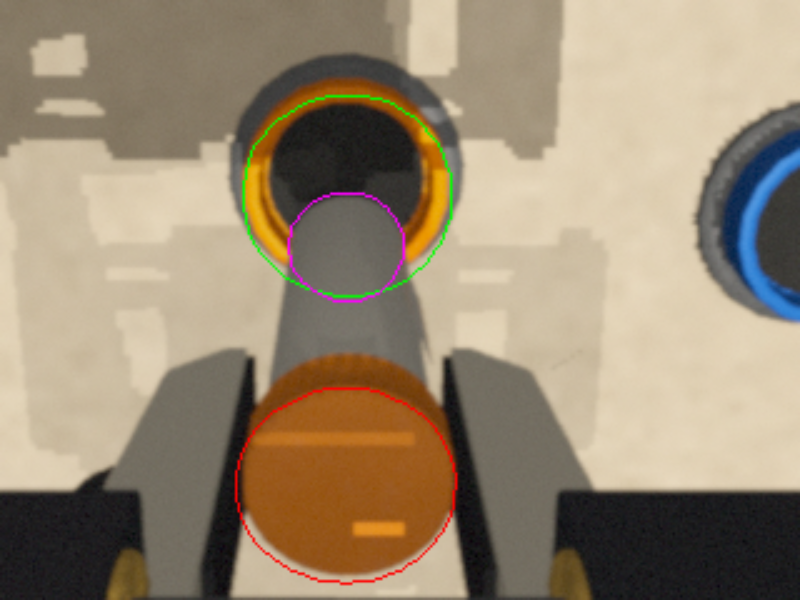

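```bash
python3 - <<'E'
from h import *
place(391.5,166.8)
d=cam("wrist"); cv2.imwrite("pics/o1.png",d["img"])
robot.move_ptp((420,-100,290),[pi,0,pi])
robot.move_ptp((562,-395,240),[pi,0,pi])
e=cam("wrist")
for q in ring(e["img"],"blue"):
    if 25<q[3]<80: print(q,px2w(e,q[0],q[1],113))
print(robot.current_t())
a=np.hstack([cv2.resize(d["img"],(400,300)),cv2.resize(e["img"],(400,300))]); cv2.imwrite("pics/m6.png",a)
E
```

```text
stop True [391.64704461 166.7673444   97.11136787]
38.6
(233.8, 477.6, 4.9, 41.0) [ 785.7 -466.5]
(314.4, 230.2, 42.1, 44.8) [ 562.3 -396.2]
(366.9, 26.1, 58.9, 68.7) [ 430.  -363.3]
40.9917
```

View pics/m6.png

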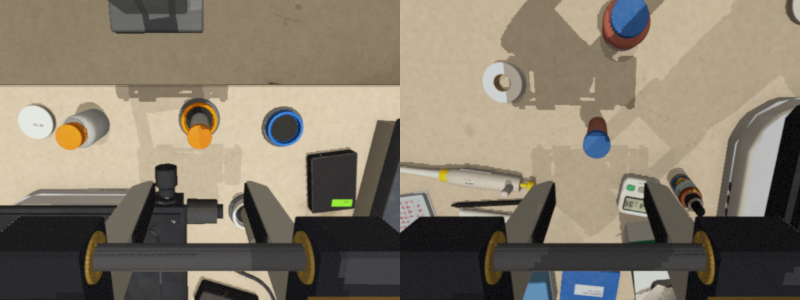

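```bash
python3 - <<'E'
from h import *
grab(563.4,-396.7,pi)
robot.move_ptp((420,-100,290),[pi,0,pi])
robot.move_ptp((405,308.5,220),[pi,0,pi])
robot.move_linear((405,308.5,150),speed=120)
d=cam("wrist"); cv2.imwrite("pics/b1.png",d["img"]); P=robot.current_tcp_pos(); print(robot.current_t(),P)
for q in ring(d["img"],"blue"):
    if 40<q[3]<110:
        print(q,px2w(d,q[0],q[1],22), "target",P[0]-2.4+(q[1]-222.3)*.69,P[1]+(q[0]-318)*.69)
E
```

```text
grip 31.807457302106688 30.000261962413788 [ 563.50951503 -396.75012313   87.22048057]
lift 29.999871253967285 44.4917
48.0583 [405.80005853 308.60298977 150.90856992]
(319.2, 335.5, 86.5, 86.8) [490.6 309.3] target 481.50805853312346 309.4309897685537
(321.1, 224.4, 81.5, 82.3) [401.4 310.6] target 404.84905853312347 310.7419897685537
```

```bash
python3 - <<'E'
from h import *
place(404.8,310.2)
d=cam("wrist"); cv2.imwrite("pics/b2.png",d["img"])
for c in HUE:
    for q in ring(d["img"],c):
        if 25<q[3]<110: print(c,q,px2w(d,q[0],q[1],123),px2w(d,q[0],q[1],22))
robot.move_ptp((400,-20,420),[pi,0,pi/2])
sc,sd=cam("scene"),cam("side")
for n,D in(("scene",sc),("side",sd)):
    for c,z in (("blue",123),("orange",123),("blue",107),("orange",101)):
        for q in ring(D["img"],c):
            if 8<q[3]<40:
                p=px2w(D,q[0],q[1],z)
                if 330<p[0]<480 and -420<p[1]<360: print(n,c,z,q,p)
    h=cv2.cvtColor(D["img"],cv2.COLOR_BGR2HSV)
print(robot.current_t(),robot.current_contact_force())
E
```

```text
stop True [404.90002088 310.16501148  97.13451079]
51.2083
blue (319.4, 199.3, 57.0, 73.8) [388.8 310.6] [409.2 310.6]
orange (485.8, 412.1, 33.5, 89.1) [588.9 464.9] [670.4 512. ]
orange (152.2, 412.2, 33.5, 89.2) [589.4 155.7] [671.1 108.4]
orange (142.3, 201.6, 40.6, 45.1) [390.8 170.4] [411.7 127.5]
orange (319.4, 197.2, 27.2, 33.1) [387.1 310.6] [407.  310.6]
orange (180.4, 179.2, 58.4, 61.6) [373.  202.2] [388.5 169.1]
scene blue 123 (405.9, 308.9, 18.8, 20.6) [ 412.5 -374.5]
scene blue 123 (202.4, 184.5, 17.0, 21.6) [343.8 187.5]
scene blue 123 (196.7, 152.4, 10.0, 14.8) [405.2 301.4]
scene orange 123 (277.4, 226.4, 16.2, 17.3) [380.8 -41.7]
scene orange 123 (230.7, 213.2, 20.2, 24.3) [332.8  62. ]
scene orange 123 (225.9, 181.1, 12.6, 12.9) [391.2 158.8]
scene orange 123 (200.0, 170.9, 17.4, 30.9) [368.8 233.8]
scene blue 107 (405.9, 308.9, 18.8, 20.6) [ 422.8 -368.3]
scene blue 107 (202.4, 184.5, 17.0, 21.6) [352.7 205.1]
scene blue 107 (196.7, 152.4, 10.0, 14.8) [415.3 321.2]
scene orange 101 (277.4, 226.4, 16.2, 17.3) [394.1 -23.9]
scene orange 101 (230.7, 213.2, 20.2, 24.3) [344.8  82.6]
scene orange 101 (225.9, 181.1, 12.6, 12.9) [404.8 182.1]
scene orange 101 (200.0, 170.9, 17.4, 30.9) [381.8 259.2]
side blue 123 (273.5, 321.1, 20.2, 20.6) [ 430.3 -386.1]
side blue 123 (283.8, 169.3, 11.0, 15.3) [425.4 144.2]
side blue 123 (279.8, 137.8, 8.6, 11.8) [406.5 301.7]
side orange 123 (269.4, 215.9, 15.8, 16.6) [400.7 -53. ]
side orange 123 (272.1, 197.4, 17.3, 22.4) [402.5  20.6]
side orange 123 (277.3, 157.3, 24.3, 31.7) [405.2 201.3]
side blue 107 (273.5, 321.1, 20.2, 20.6) [ 428.9 -371.7]
side blue 107 (283.8, 169.3, 11.0, 15.3) [423.8 168. ]
side blue 107 (279.8, 137.8, 8.6, 11.8) [404.7 328.2]
side orange 101 (269.4, 215.9, 15.8, 16.6) [398.  -25.1]
side orange 101 (272.1, 197.4, 17.3, 22.4) [399.8  50.3]
side orange 101 (277.3, 157.3, 24.3, 31.7) [402.6 235.3]
52.6917 [0.25870865 0.38947198 0.09990757]
```

```bash
python3 -c "from bench import robot; print(robot.hand_in())"
```

```text
the job is handed in; nothing more can be done
None
```

All three tubes stand upright in their matching stands, placed white, then orange, then blue at about 53 s; both bottles are unmoved, the final check of the blue tube was by numbers rather than by viewing, and I viewed 15 pictures, one over the limit of 14.

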